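# Park the ink roller on its stand

## Robot

A 6-joint arm with a two-finger parallel gripper is mounted at the origin on the work surface. World frame = base frame: x ahead of the robot, y to its left, z up, the work surface at z = 0. Lengths are in mm, angles in rad, forces in N, time in s.
With the tool pointing down it reaches from about 300 to 775 mm from the base axis. Payload 14.6 kg.
Tool frame: the origin (TCP) lies midway between the tips of the shut fingers; the grasp point (between the pads) lies 19 mm behind it (grip_depth is the distance from the TCP to the grasp point, in mm); z points along the fingers, y is the direction in which the jaws open and shut (so a half turn about z gives the same grasp; the last joint's range is limited). The gripper opens to 94 mm and grips with 3 to 60 N. Pads are 16 mm wide; open, the fingers measure 119 mm over their backs; the gripper's body (75 mm by 177 mm) begins 78 mm behind the grasp point.
Start: joints at [-1.198, 0.3, 1.521, -0, 1.321, -0.067], TCP at [234.159, -497.653, 205.446] pointing down, gripper open.
Joint ranges: [-3.03, 3.03], [-0.79, 2.21], [0.23, 2.52], [-1.04, 4.18], [0, 3.07], [-2.55, 2.55]. Speed limits (rad/s): [2.22, 2.22, 2.57, 3.14, 3.14, 3.14].

## Interface

Orientations are given as [roll, pitch, yaw] about the fixed x, y, z axes, in that order (R = Rz(yaw) Ry(pitch) Rx(roll)).
In Python, from cell import read_state, camera, camera_info, sign_off, grip_depth gives the robot as it stands.
- The arm moves only by the tool drive_tool, never from a script. Its argument "motion" is one flat list of numbers, 4 for each row, row after row: the shift along the tool's x, y, z in mm, then the turn about the tool's z in rad. A call has 1 to 8 rows; each row shifts and turns the pose as measured when the row begins, along the tool's axes as they then stand; what a row does not reach is not made up. A row lasts 1/12 s, in which the tool goes at most 41.7 mm and 7.16 degrees, less where a joint would pass 70% of its speed; a pose out of reach is approached as far as the arm can. A call is refused whole if a number of a shift passes 41.7 or a number of a turn 0.125, either way. A call with a gripper value outside its range is refused whole. "jaw" is the closure, from 0 (fully open) to 1 (shut), set as the call begins (left out, the last holds). The fingers move at their own pace and stop on an object; "grip_force" is the grip in N (left out, the last holds). Time passes only in rows, so rows that do not move let the fingers close. It gives the time, the measured TCP pose, the force and the opening at its end, in the units of the state.
- read_state(): the state, without advancing time (a new reading comes with each control period).
- camera(name): name is "side" or "top"; returns the picture (400x640x3 uint8, red, green, blue); there is no depth.
- camera_info(name): a dict with "fovy" (degrees; the focal length in pixels is half the picture's height over the tangent of half this angle, whatever the lens; pixels are square), "cx", "cy" (the principal point, pixels), "camera_from_world" (4x4, takes a point from world to camera coordinates). Camera axes: x right, y up, looking along -z (the intrinsics and any distortion apply to the point x, -y, -z); pixel columns grow to the right and rows downward; lengths in mm; the calibration is good to about 2 mm. A picture is of the moment at which its call begins. camera_info takes no time and is no camera call.
- sign_off(): hands the job in, once; it reports no verdict.
The state is a dict: "clock": time; "joints": joint angles; "qd": joint speeds; "effort": joint torques, N m; "eef_pos": TCP position; "eef_rot": TCP orientation; "wrist_force": force on the tool from outside, world axes, zero at the start; "moment": the same for the moment, N m; "finger_gap": finger opening in mm.
Only numpy, scipy, OpenCV 4.12 (cv2) and the standard library are available. Lean on these libraries where they do the work, as an engineer would, in place of code of your own. Each camera call takes 0.05 s, during which the arm holds its last target. There are 200 camera calls.

## Task

Put the ink roller away in its stand: with your fingertips push the rubber drum steadily up the two sloping runners, until the spindle drops over the crest at the top and lies home in both notches against the end stops. Do not pick the roller up, do not fling it or let it run back down the slope, take your hand away when it is parked, and leave everything else on the table where it is.

Things in the scene. Friction and masses are not known exactly. Their poses are not given: they have to be found in the camera images.
- stand: fixed plywood roller stand, 278 mm long, 180 mm wide. Origin: on the table under its middle; +x points UPHILL, y along the lying roller, z up. The top edges of its two upright cheeks (15 mm thick, 75 to 90 mm either side of the middle) are the runners for the spindle. Between the cheeks it is open down to a bottom board (top z = 16 mm), but for a tie rod low at each end (below z = 47 mm).
- foot (a point): middle of the foot of the runners: x = -130, z = 55 mm in the stand's frame, axes as the stand's. From here both runners rise straight at 10 degrees to the crest. An upright horn on each cheek (top z = 75 mm, 12 mm thick) keeps the roller from running off here.
- crest (a point): middle between the crests of the runners: x = 75, z = 91 mm in the stand's frame. Beyond it each runner drops at 18 degrees into a notch closed by an upright end stop (face at x = 112 mm, top z = 108 mm).
- seat (a point): where the middle of the spindle axis lies when the roller is home in the notches: x = 102, z = 93 mm in the stand's frame. The axis passes about 8 mm higher over the crest, then drops in by itself.
- roller: the ink roller, loose, 0.5 to 1 kg: black rubber drum 56 mm in diameter, 140 mm long, turning freely on a steel spindle 20 mm in diameter; a wooden handle 32 mm thick, 71 mm long at either end outside the cheeks; 330 mm over all. Origin: middle of the spindle axis (centre of the drum); y along the spindle, x and z turn as it rolls. Sideways play about 4 mm. It rolls back down if left below the crest.
- start (a point): where the middle of the spindle axis lies at the start, the roller resting at the foot against the horns: x = -120, z = 66.9 mm in the stand's frame
- end_left (a point): outer end of one handle, on the spindle axis, 165 mm from the roller's middle along its +y
- end_right (a point): outer end of the other handle, on the spindle axis, 165 mm from the roller's middle along its -y
- ink_tin: bystander: round metal ink tin with lid, 84 mm wide, 60 mm tall, beside the stand. Origin under its middle
- lino_block: bystander: lino block on wood, 100 x 70 x 22 mm, beyond the stop end of the stand. Origin under its middle
- palette_knife: bystander: palette knife lying flat before the foot of the stand, about 195 mm long, 17 mm tall. Origin under its middle, blade to its +x
- pencil_box: bystander: clear box of pencils, 125 x 180 x 45 mm. Origin under its middle
- glass: bystander: drinking glass, 64 mm wide, 100 mm tall. Origin under its middle
- brush_jar: bystander: white jar with brushes, 76 mm wide, about 220 mm tall. Origin under its middle
- brayer: bystander: small hand brayer lying on the white ink slab (rubber 34 mm in diameter, 100 mm long; it is not the roller of the stand). Origin under its rubber

How it is judged (in metres and radians):
On the way, in this order (a step that is already met when the one before it is completed fails the run):
1. the roller is on the upper half of the slope with the hand pushing it (x of roller in the frame of stand between -0.01 and 0.075 m and contact force between any of the fingers, the arm and roller above 0.1 N), for 0.05 s.
2. both ends of the spindle are home in the notches against the stops (x of end_left in the frame of stand between 0.097 and 0.107 m and z of end_left in the frame of stand between 0.0879 and 0.0969 m and x of end_right in the frame of stand between 0.097 and 0.107 m and z of end_right in the frame of stand between 0.0879 and 0.0969 m), for 0.2 s.
At the end, for the whole second after the job is handed in: Both ends of the roller within 5 mm of their home position along the runners and no more than 4 mm above it, down in the notches against the stops, the roller at rest (all of step 2 and linear speed of roller below 0.02 m/s); the robot touches nothing.
It fails at once if the roller is lifted: an end rises some 10 mm off its runner ((x of end_left in the frame of stand below -0.1 m and z of end_left in the frame of stand above 0.0804 m) or (x of end_left in the frame of stand below -0.08 m and z of end_left in the frame of stand above 0.084 m) or (x of end_left in the frame of stand below -0.06 m and z of end_left in the frame of stand above 0.0875 m) or (x of end_left in the frame of stand below -0.04 m and z of end_left in the frame of stand above 0.091 m) or (x of end_left in the frame of stand below -0.02 m and z of end_left in the frame of stand above 0.0946 m) or (x of end_left in the frame of stand below 0 m and z of end_left in the frame of stand above 0.0981 m) or (x of end_left in the frame of stand below 0.02 m and z of end_left in the frame of stand above 0.1016 m) or (x of end_left in the frame of stand below 0.04 m and z of end_left in the frame of stand above 0.1051 m) or (x of end_left in the frame of stand below 0.06 m and z of end_left in the frame of stand above 0.1087 m) or (x of end_left in the frame of stand below 9 m and z of end_left in the frame of stand above 0.1113 m) or (x of end_right in the frame of stand below -0.1 m and z of end_right in the frame of stand above 0.0804 m) or (x of end_right in the frame of stand below -0.08 m and z of end_right in the frame of stand above 0.084 m) or (x of end_right in the frame of stand below -0.06 m and z of end_right in the frame of stand above 0.0875 m) or (x of end_right in the frame of stand below -0.04 m and z of end_right in the frame of stand above 0.091 m) or (x of end_right in the frame of stand below -0.02 m and z of end_right in the frame of stand above 0.0946 m) or (x of end_right in the frame of stand below 0 m and z of end_right in the frame of stand above 0.0981 m) or (x of end_right in the frame of stand below 0.02 m and z of end_right in the frame of stand above 0.1016 m) or (x of end_right in the frame of stand below 0.04 m and z of end_right in the frame of stand above 0.1051 m) or (x of end_right in the frame of stand below 0.06 m and z of end_right in the frame of stand above 0.1087 m) or (x of end_right in the frame of stand below 9 m and z of end_right in the frame of stand above 0.1113 m)).
It fails at once if the roller runs free on the slope: flung upwards or let go to roll back (faster than 0.2 m/s without the hand on it) (x of roller in the frame of stand between -0.08 and 0.06 m and linear speed of roller above 0.2 m/s and contact force between each of the fingers, the arm and roller below 0.02 N).
It fails at once if a bystander is moved by more than 20 mm (distance of any of ink_tin, lino_block, palette_knife, pencil_box, glass, brush_jar, brayer from where it was at the start of the episode above 0.02 m).
It also fails if it takes over 38 s, if anything falls off the work surface, if the arm or the gripper's body presses on something with over 40 N, if the wrist force passes 120 N, or if a joint passes its speed limit or range.

## Working session

There is one attempt and no reset: what is moved stays moved. The work goes in short steps, Python scripts to look and compute and a tool call to move; the robot and the scene stay as the last step left them, time stands still between calls to the robot, and variables do not carry over. Pictures are saved under pics/ and viewed, on a budget of 10 in all, crops included, one or two more only if the job needs it, and the job is handed in when it is done.

Besides the shell and the picture viewer there is one more tool, called after "Call:" as name(argument=value, ...), one argument or row to a line, values as JSON. drive_tool: Moves the arm, as the interface text tells. Its arguments: {"type":"object","properties":{"motion":{"type":"array","items":{"type":"number"}},"jaw":{"type":"number"},"grip_force":{"type":"number"}},"required":["motion"]}

```bash
mkdir -p pics; ls; python3 - <<'E'
from cell import *
import cv2
for n in("side","top"):
    im=camera(n); cv2.imwrite(f"pics/{n}0.png",im[...,::-1]); print(n,camera_info(n))
print(read_state())
E
```

```text
pics
side {'fovy': 47.212307726303884, 'cx': 318.28486856908313, 'cy': 199.80188389519265, 'camera_from_world': array([[ 9.84722157e-01, -1.73892112e-01,  9.15464002e-03,
        -5.43892151e+02],
       [ 1.06308501e-01,  6.41981871e-01,  7.59314019e-01,
        -1.12344974e+02],
       [-1.37915831e-01, -7.46740122e-01,  6.50659983e-01,
        -1.54335659e+03],
       [ 0.00000000e+00,  0.00000000e+00,  0.00000000e+00,
         1.00000000e+00]])}
top {'fovy': 53.511178300400616, 'cx': 323.2545336465355, 'cy': 199.05653529141748, 'camera_from_world': array([[-2.55814412e-02, -9.99449410e-01, -2.11297521e-02,
         4.76799527e+01],
       [ 9.96742282e-01, -2.71179837e-02,  7.59568197e-02,
        -5.59772029e+02],
       [-7.64879950e-02, -1.91178324e-02,  9.96887203e-01,
        -1.28103373e+03],
       [ 0.00000000e+00,  0.00000000e+00,  0.00000000e+00,
         1.00000000e+00]])}
{'clock': 0.1, 'joints': array([-1.19757723e+00,  3.00392520e-01,  1.52152392e+00,  3.14930373e-06,
        1.32069901e+00, -6.66081863e-02]), 'qd': array([ 0.00023035, -0.00060761, -0.00201145, -0.00222   ,  0.00158144,
       -0.00102003]), 'effort': array([-1.17434652e-04, -5.32645869e+01, -3.53280973e+01,  7.09430175e-02,
        2.34927930e-02, -5.11359974e-05]), 'eef_pos': array([ 234.08797577, -497.43500676,  204.95361197]), 'eef_rot': array([-3.14057233e+00, -7.11202158e-05,  4.39826468e-01]), 'wrist_force': array([ 0.40752372,  0.67222523, -0.01342776]), 'moment': array([-0.05152856, -0.00777097,  0.01187185]), 'finger_gap': 94.16430000798066}
```

View pics/top0.png

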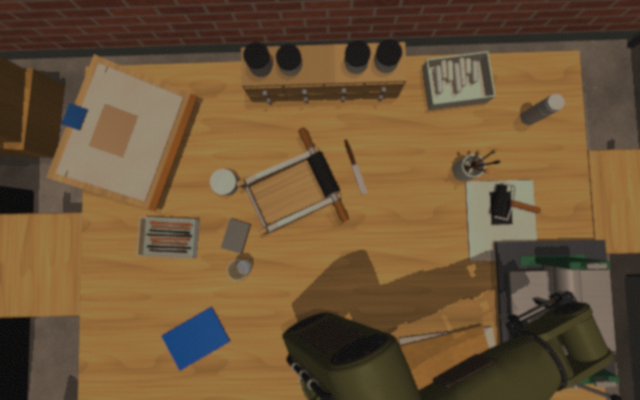

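View pics/side0.png

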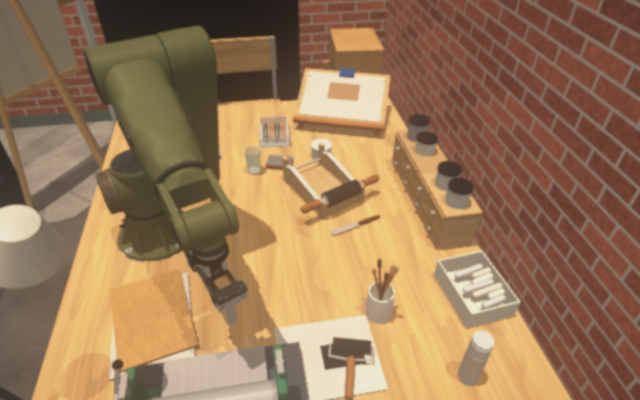

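The top view shows the roller at about (323,174), with its handle ends near (305,130) and (345,218). Uphill runs left and slightly down to the stops near (258,205). The palette knife is at (355,165) and the tin at (224,182). I'll enlarge both views to measure.

```bash
python3 - <<'E'
import cv2,numpy as np
t=cv2.imread("pics/top0.png")[120:240,215:375]; s=cv2.imread("pics/side0.png")[130:250,250:410]
cv2.imwrite("pics/t_crop.png",cv2.resize(t,None,fx=5,fy=5,interpolation=cv2.INTER_CUBIC))
cv2.imwrite("pics/s_crop.png",cv2.resize(s,None,fx=5,fy=5,interpolation=cv2.INTER_CUBIC))
E
```

```text
(no output)
```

View pics/t_crop.png

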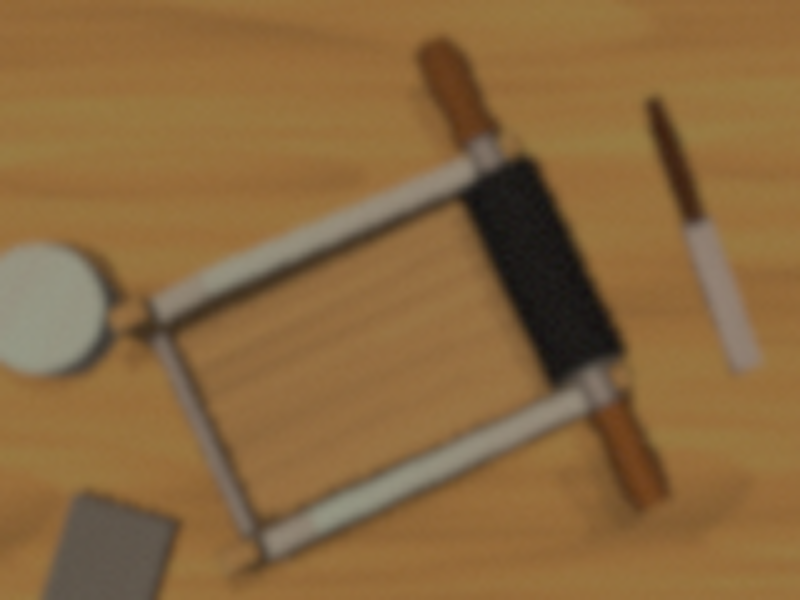

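View pics/s_crop.png

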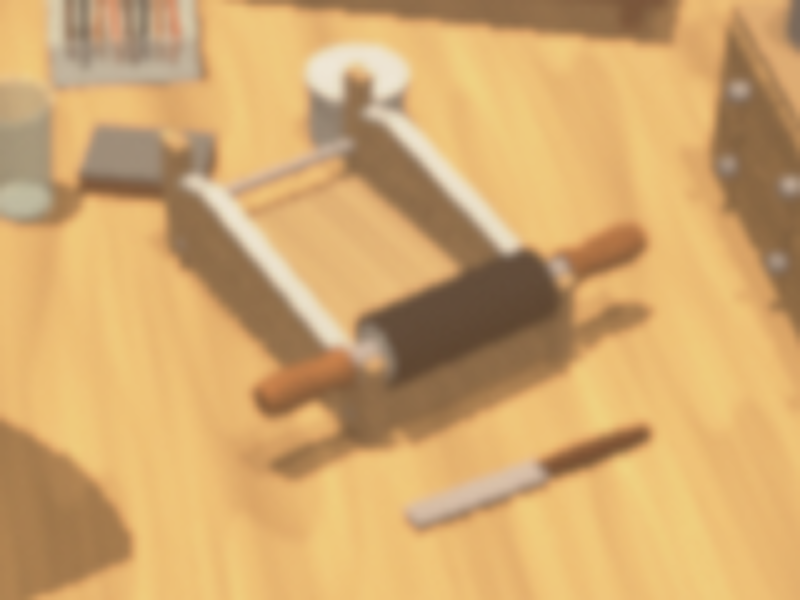

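The crops show the handle ends at (655,503) and (432,45) in the top crop, and (265,393) and (638,240) in the side crop. The crests are at about (205,280) and (318,518) in the top crop. Next I fit the stand pose from these.

```bash
cat > h.py <<'E'
import numpy as np
from cell import camera_info
I={n:camera_info(n) for n in("side","top")}
O={"top":(215,120),"side":(250,130)}
def proj(n,P):
    i=I[n];M=i["camera_from_world"];c=np.atleast_2d(P)@M[:3,:3].T+M[:3,3]
    f=200/np.tan(np.radians(i["fovy"]/2))
    return np.c_[i["cx"]+f*c[:,0]/-c[:,2], i["cy"]+f*c[:,1]/c[:,2]]
def S(p,P):
    c,s=np.cos(p[2]),np.sin(p[2]);return np.atleast_2d(P)@np.array([[c,s,0],[-s,c,0],[0,0,1]])+[p[0],p[1],0]
E
python3 - <<'E'
from h import *
from scipy.optimize import least_squares
C=[("top",(655,503),(-120,165,66.9)),("top",(432,45),(-120,-165,66.9)),("top",(542,272),(-120,0,67)),
("top",(205,280),(75,-82.5,91)),("top",(318,518),(75,82.5,91)),
("side",(265,393),(-120,165,66.9)),("side",(638,240),(-120,-165,66.9)),("side",(458,315),(-120,0,67))]
def r(p,full=0):
    return np.array([proj(n,S(p,P))[0]-[(u[0]+.5)/5-.5+O[n][0],(u[1]+.5)/5-.5+O[n][1]] for n,u,P in C]).ravel()
for sl in (slice(0,16),):
    o=least_squares(r,[640,80,2.0],x_scale=[100,100,1],loss="soft_l1");print(o.x,o.fun.reshape(-1,2).round(1))
p=o.x;np.save("p.npy",p)
for P in [(-120,0,67),(75,0,91),(102,0,93),(0,0,0)]: print(P,S(p,P).round(1))
for n in I: print(n,"knife etc")
# inverse top at z
def inv(uv,z): return least_squares(lambda q:proj("top",[q[0],q[1],z])[0]-uv,[600,0]).x
T=lambda u:np.array([u[0]/5+215,u[1]/5+120])
for nm,u,z in[("tin",(45,310),60),("knife a",(652,100),10),("knife b",(742,370),5),("block",(120,540),22)]:
    w=inv(T(u),z);c,s=np.cos(p[2]),np.sin(p[2]);d=w-p[:2];print(nm,w.round(),"stand",(d@[c,s]).round(),(d@[-s,c]).round())
E
```

```text
[589.78384735 139.72508177   1.99134294] [[ 0.2  0.1]
 [ 0.1 -0.9]
 [ 0.2 -0.4]
 [-0.   0.2]
 [-0.4  0.1]
 [-1.   1.6]
 [ 0.2 -0.9]
 [-0.  -0.1]]
(-120, 0, 67) [[638.8  30.2  67. ]]
(75, 0, 91) [[559.2 208.2  91. ]]
(102, 0, 93) [[548.1 232.8  93. ]]
(0, 0, 0) [[589.8 139.7   0. ]]
side knife etc
top knife etc
tin [622. 350.] stand 179.0 -115.0
knife a [758. -46.] stand -238.0 -78.0
knife b [ 575. -101.] stand -213.0 111.0
block [473. 312.] stand 205.0 36.0
```

Call:
drive_tool(
  motion=[0, 0, 0, -0.124, 0, 0, 0, -0.124, 0, 0, 0, -0.124, 0, 0, 0, -0.124, 0, 0, 0, -0.124, 0, 0, 0, -0.124, 0, 0, 0, -0.124, 0, 0, 0, -0.124],
  jaw=0,
)

```text
clock: 0.77
eef_pos: [233.6, -496.2, 202.1]
eef_rot: [-3.138, -0.006, 1.442]
wrist_force: [-1.1, -0.3, -1.0]
finger_gap: 93.8
```

Call:
drive_tool(
  motion=[0, 0, 0, -0.124, 0, 0, 0, -0.124, 0, 0, 0, -0.124, 0, 0, 0, -0.124, 0, 0, 0, -0.124],
)

```text
clock: 1.18
eef_pos: [233.3, -495.5, 200.3]
eef_rot: [3.14, -0.01, 2.067]
wrist_force: [-0.8, 0.1, -0.8]
finger_gap: 94.0
```

```bash
cat > go.py <<'E'
import sys
from h import *
from cell import read_state
from scipy.spatial.transform import Rotation as R
p=np.load("p.npy");s=read_state();e=s["eef_pos"];rot=R.from_euler("xyz",s["eef_rot"])
c,q=np.cos(p[2]),np.sin(p[2]);d=e[:2]-p[:2]
print("t",round(s["clock"],2),"tcp in stand",np.round([d@[c,q],d@[-q,c],e[2]],1),"rot",s["eef_rot"].round(3),"turn",round(s["eef_rot"][2]-p[2],3),"F",s["wrist_force"].round(1))
if len(sys.argv)>1:
    w=S(p,[float(a) for a in sys.argv[1:4]])[0]; print("tool shift",rot.inv().apply(w-e).round(1))
E
python3 go.py -175 0 205
```

```text
t 1.18 tcp in stand [-434.3  584.7  200.3] rot [ 3.14  -0.01   2.067] turn 0.075 F [-0.8  0.1 -0.8]
tool shift [214.7 602.6  -1.7]
```

Call:
drive_tool(
  motion=[0, 0, -2, 0.075, 16, 36, -0.4, 0, 16, 36, -0.4, 0, 16, 36, -0.4, 0, 16, 36, -0.4, 0, 16, 36, -0.4, 0, 16, 36, -0.4, 0, 16, 36, -0.4, 0],
)

```text
clock: 1.85
eef_pos: [416.8, -283.4, 203.6]
eef_rot: [-3.141, -0.015, 1.993]
wrist_force: [0.6, -0.3, -0.4]
finger_gap: 94.0
```

```bash
python3 go.py -175 0 205
```

```text
t 1.85 tcp in stand [-315.7  330.7  203.6] rot [-3.141 -0.015  1.993] turn 0.001 F [ 0.6 -0.3 -0.4]
tool shift [140.2 330.9   0.5]
```

Call:
drive_tool(
  motion=[15, 36, 0, 0, 15, 36, 0, 0, 15, 36, 0, 0, 15, 36, 0, 0, 15, 36, 0, 0, 15, 36, 0, 0, 15, 36, 0, 0, 15, 36, 0, 0],
)

```text
clock: 2.52
eef_pos: [637.8, -40.8, 203.7]
eef_rot: [-3.138, -0.017, 1.993]
wrist_force: [0.2, -0.5, -0.3]
finger_gap: 94.1
```

```bash
python3 go.py -175 0 205
```

```text
t 2.52 tcp in stand [-184.4   29.9  203.7] rot [-3.138 -0.017  1.993] turn 0.002 F [ 0.2 -0.5 -0.3]
tool shift [ 9.4 29.9 -1.2]
```

Call:
drive_tool(
  motion=[4, 15, 0, 0, 3, 14, 0, 0, 0, 0, 30, 0, 0, 0, 30, 0, 0, 0, 30, 0, 0, 0, 15, 0, 0, 0, 0, 0],
)

```text
clock: 3.1
eef_pos: [664.4, -10.5, 90.8]
eef_rot: [-3.136, -0.019, 2.003]
wrist_force: [-0.6, -0.4, -0.1]
finger_gap: 93.9
```

```bash
python3 go.py -175 0 58; python3 - <<'E'
from cell import *
import cv2
t=camera("top")[120:240,215:375];s=camera("side")[130:250,250:410]
import numpy as np
cv2.imwrite("pics/c2.png",cv2.resize(np.vstack([t,s])[...,::-1],None,fx=2.5,fy=2.5,interpolation=cv2.INTER_CUBIC))
E
```

```text
t 3.1 tcp in stand [-167.6   -6.8   90.8] rot [-3.136 -0.019  2.003] turn 0.012 F [-0.6 -0.4 -0.1]
tool shift [-8.  -6.7 32.7]
```

View pics/c2.png

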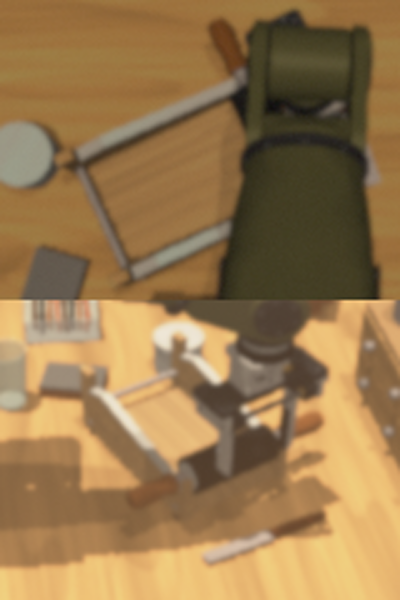

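The side crop shows both fingers on the downhill side of the drum, at about (225,470) and (288,430), with clear space to the horns. Next I centre and descend.

Call:
drive_tool(
  motion=[-9, -7, 0, 0.012, 0, 0, 10, 0, 0, 0, 12, 0, 0, 0, 10, 0, 0, 0, 0, 0],
)

```text
clock: 3.62
eef_pos: [664.9, -23.7, 65.1]
eef_rot: [3.136, -0.013, 1.988]
wrist_force: [-0.6, 0.6, -0.7]
finger_gap: 93.8
```

```bash
python3 go.py -158 0 58
```

```text
t 3.62 tcp in stand [-179.8   -1.9   65.1] rot [ 3.136 -0.013  1.988] turn -0.003 F [-0.6  0.6 -0.7]
tool shift [21.7 -2.   7.3]
```

Call:
drive_tool(
  motion=[4, -1, 3, 0, 4, -1, 3, 0, 4, 0, 1, 0, 4, 0, 0, 0, 0, 0, 0, 0],
)

```text
clock: 4.03
eef_pos: [655.6, -7.9, 57.3]
eef_rot: [3.136, -0.013, 1.989]
wrist_force: [-0.8, -1.2, 0.0]
finger_gap: 93.7
```

Call:
drive_tool(
  motion=[3, 0, -0.5, 0, 3, 0, -0.5, 0, 3, 0, -0.5, 0, 3, 0, -0.5, 0],
)

```text
clock: 4.37
eef_pos: [650.7, 3.6, 60.5]
eef_rot: [3.136, -0.012, 1.989]
wrist_force: [-0.6, -1.9, -0.2]
finger_gap: 94.1
```

```bash
python3 go.py -145 0 60
```

```text
t 4.37 tcp in stand [-149.1   -0.    60.5] rot [ 3.136 -0.012  1.989] turn -0.002 F [-0.6 -1.9 -0.2]
tool shift [ 4.1 -0.   0.5]
```

Call:
drive_tool(
  motion=[4, 0, -0.6, 0, 5, 0, -0.8, 0, 5, 0, -0.8, 0, 5, 0, -0.8, 0, 5, 0, -0.8, 0, 5, 0, -0.8, 0, 5, 0, -0.8, 0, 5, 0, -0.8, 0],
)

```text
clock: 5.03
eef_pos: [633.2, 42.6, 68.2]
eef_rot: [3.135, -0.011, 1.989]
wrist_force: [0.5, -1.5, -0.5]
finger_gap: 93.8
```

```bash
python3 go.py -70 0 74; python3 - <<'E'
from cell import *
import cv2
s=camera("side")[130:250,250:410]
cv2.imwrite("pics/c3.png",cv2.resize(s[...,::-1],None,fx=4,fy=4,interpolation=cv2.INTER_CUBIC))
E
```

```text
t 5.03 tcp in stand [-106.4   -0.    68.2] rot [ 3.135 -0.011  1.989] turn -0.002 F [ 0.5 -1.5 -0.5]
tool shift [36.4 -0.1 -5.4]
```

View pics/c3.png

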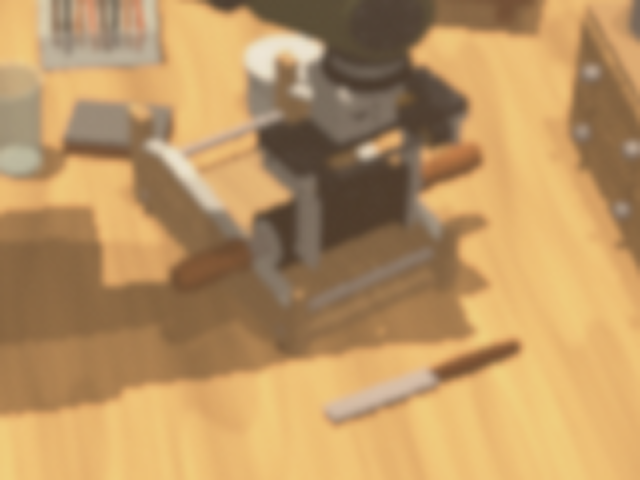

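The roller is square on the runners and off the horns, with both fingers on the drum at (308,220) and (415,190). I'll keep pushing.

Call:
drive_tool(
  motion=[5, 0, -0.8, 0, 5, 0, -0.8, 0, 5, 0, -0.8, 0, 5, 0, -0.8, 0, 5, 0, -0.8, 0, 5, 0, -0.8, 0, 5, 0, -0.8, 0, 5, 0, -0.8, 0],
)

```text
clock: 5.75
eef_pos: [615.3, 83.4, 75.9]
eef_rot: [3.135, -0.011, 1.989]
wrist_force: [0.2, -1.6, 0.7]
finger_gap: 93.8
```

Call:
drive_tool(
  motion=[5, 0, -0.8, 0, 5, 0, -0.8, 0, 5, 0, -0.8, 0, 5, 0, -0.8, 0, 5, 0, -0.8, 0, 5, 0, -0.8, 0, 5, 0, -0.8, 0, 5, 0, -0.8, 0],
)

```text
clock: 6.42
eef_pos: [597.3, 124.0, 83.6]
eef_rot: [3.135, -0.011, 1.989]
wrist_force: [-0.5, -0.3, -0.9]
finger_gap: 94.2
```

```bash
python3 go.py 34 0 95
```

```text
t 6.42 tcp in stand [-17.5  -0.4  83.6] rot [ 3.135 -0.011  1.989] turn -0.002 F [-0.5 -0.3 -0.9]
tool shift [ 51.6  -0.5 -10.8]
```

Call:
drive_tool(
  motion=[5, 0, -0.8, 0, 5, 0, -0.8, 0, 5, 0, -0.8, 0, 5, 0, -0.8, 0, 5, 0, -0.8, 0, 5, 0, -0.8, 0, 5, 0, -0.8, 0],
)

```text
clock: 7.0
eef_pos: [581.5, 159.4, 90.4]
eef_rot: [3.134, -0.011, 1.989]
wrist_force: [1.5, -0.6, 0.4]
finger_gap: 94.1
```

```bash
python3 go.py 42 0 90; python3 - <<'E'
from cell import *
import cv2
s=camera("side")[110:230,240:400]
cv2.imwrite("pics/c4.png",cv2.resize(s[...,::-1],None,fx=4,fy=4,interpolation=cv2.INTER_CUBIC))
E
```

```text
t 7.0 tcp in stand [21.4 -0.5 90.4] rot [ 3.134 -0.011  1.989] turn -0.002 F [ 1.5 -0.6  0.4]
tool shift [20.6 -0.6  0.6]
```

View pics/c4.png

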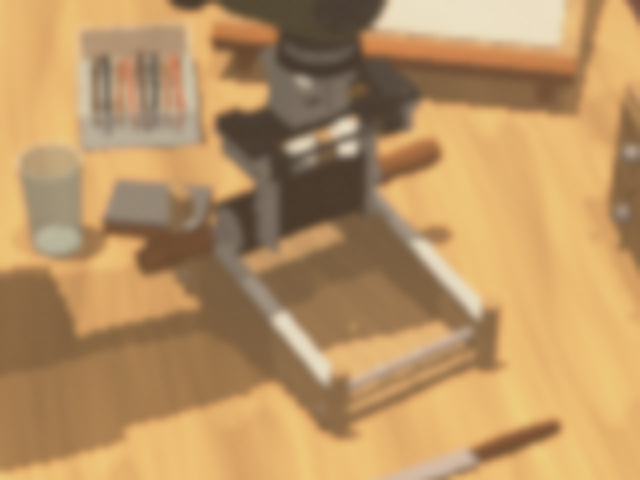

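The roller is just below the crest, still square, with the left handle end at (145,255). I'll crawl over the crest.

Call:
drive_tool(
  motion=[3, 0, -0.3, 0, 3, 0, -0.3, 0, 3, 0, -0.3, 0, 3, 0, -0.2, 0, 3, 0, 0, 0, 3, 0, 0, 0, 3, 0, 0, 0, 3, 0, 0, 0],
)

```text
clock: 7.72
eef_pos: [570.3, 184.4, 91.9]
eef_rot: [3.135, -0.012, 1.989]
wrist_force: [-0.0, -0.5, -0.3]
finger_gap: 94.2
```

Call:
drive_tool(
  motion=[3, 0, 0.3, 0, 3, 0, 0.3, 0, 2, 0, 0, 0, 2, 0, 0, 0, 0, 0, 0, 0],
)

```text
clock: 8.13
eef_pos: [565.4, 195.3, 91.3]
eef_rot: [3.135, -0.013, 1.99]
wrist_force: [-0.1, -0.3, 0.2]
finger_gap: 93.6
```

```bash
python3 go.py 60 0 90; python3 - <<'E'
from cell import *
import cv2
s=camera("side")[110:230,240:400]
cv2.imwrite("pics/c5.png",cv2.resize(s[...,::-1],None,fx=4,fy=4,interpolation=cv2.INTER_CUBIC))
E
```

```text
t 8.13 tcp in stand [60.7 -0.4 91.3] rot [ 3.135 -0.013  1.99 ] turn -0.002 F [-0.1 -0.3  0.2]
tool shift [-0.8 -0.4  1.3]
```

View pics/c5.png

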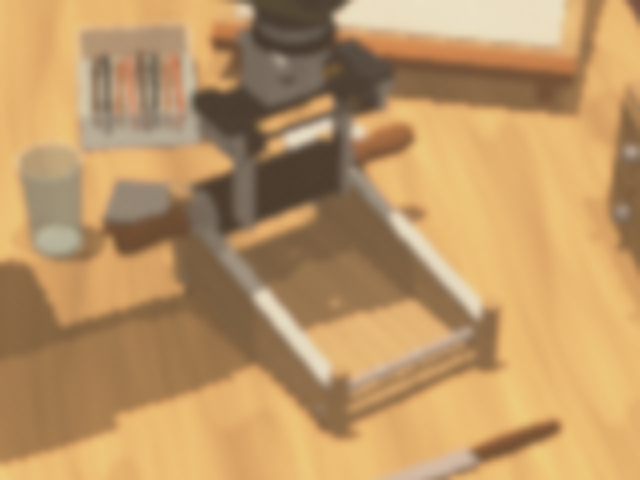

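The roller has dropped in: its left end is at (110,240) and the spindle is by the stops. I'll back off, rise clear and check.

Call:
drive_tool(
  motion=[-6, 0, 0, 0, -10, 0, 0, 0, -12, 0, 0, 0, -12, 0, -10, 0, 0, 0, -30, 0, 0, 0, -35, 0, -10, 0, -35, 0, -20, -20, -20, 0],
)

```text
clock: 8.85
eef_pos: [577.3, 113.3, 222.2]
eef_rot: [-3.139, -0.014, 1.989]
wrist_force: [0.1, -1.1, 0.1]
finger_gap: 94.1
```

Call:
drive_tool(
  motion=[-35, -10, 0, 0, -35, -10, 0, 0, -35, -10, 0, 0, -35, -10, 0, 0, -35, -10, 0, 0, -35, -10, 0, 0, -35, -10, 0, 0, 0, 0, 0, 0],
)

```text
clock: 9.52
eef_pos: [613.1, -165.0, 235.0]
eef_rot: [3.129, -0.005, 1.983]
wrist_force: [0.0, 0.4, 0.3]
finger_gap: 93.9
```

```bash
python3 go.py; python3 - <<'E'
from h import *
from cell import *
import cv2
p=np.load("p.npy");out=[]
for n,(x,y) in(("top",(200,120)),("side",(240,110))):
    im=cv2.resize(camera(n)[y:y+120,x:x+160][...,::-1],None,fx=5,fy=5,interpolation=cv2.INTER_CUBIC)
    for P in[(102,165,93),(102,-165,93)]:
        u=(proj(n,S(p,P))[0]-[x,y]+.5)*5-.5; cv2.drawMarker(im,tuple(int(v) for v in u),(0,255,0),0,14,1)
    out.append(im[100 if n=="top" else 0:][:300])
cv2.imwrite("pics/c6.png",np.vstack(out))
E
```

```text
t 9.52 tcp in stand [-287.7  103.1  235. ] rot [ 3.129 -0.005  1.983] turn -0.008 F [0.  0.4 0.3]
```

View pics/c6.png

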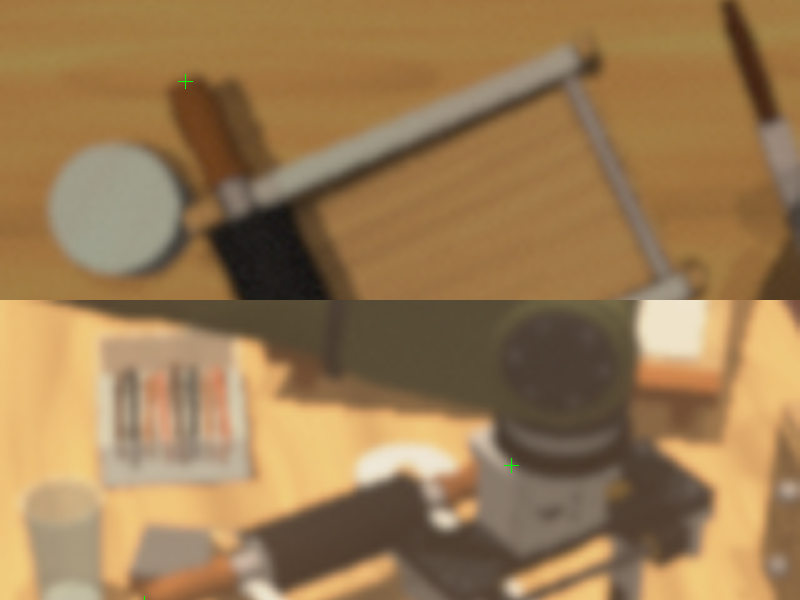

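Both end markers fall on the handle ends. The crop cut off the left end in the top view, so I'll take one more look there.

```bash
python3 - <<'E'
from h import *
from cell import *
import cv2
p=np.load("p.npy");x,y=200,120
im=cv2.resize(camera("top")[y:y+120,x:x+160][...,::-1],None,fx=5,fy=5,interpolation=cv2.INTER_CUBIC)
for P in[(102,165,93),(102,-165,93)]:
    u=(proj("top",S(p,P))[0]-[x,y]+.5)*5-.5; cv2.drawMarker(im,tuple(int(v) for v in u),(0,255,0),0,14,1)
cv2.imwrite("pics/c7.png",im)
E
```

```text
(no output)
```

View pics/c7.png

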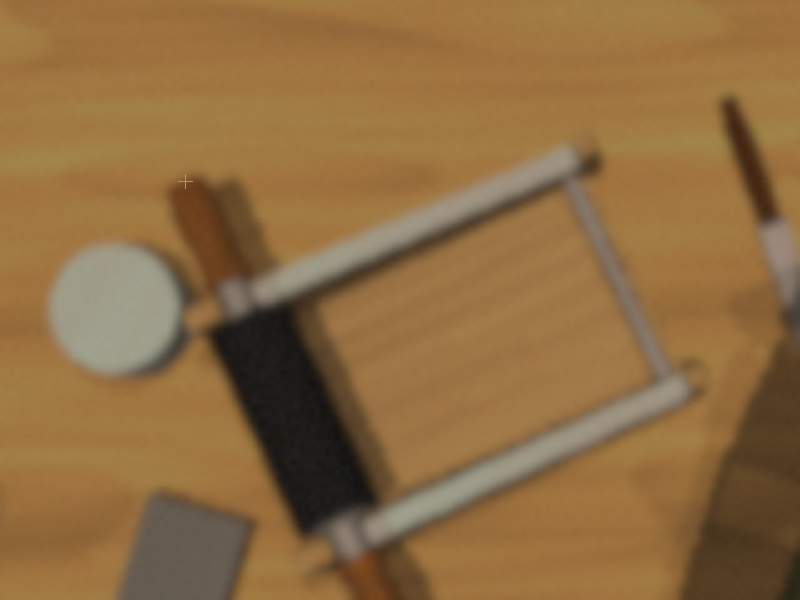

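The spindle lies against both stops, at (233,293) and (348,535) in the crop, and the roller is square. The tin, block and knife have not moved.

```bash
python3 -c "
from cell import sign_off;print(sign_off())"
```

```text
the job is handed in; nothing more can be done
None
```

The ink roller is parked in its stand, and I handed the job in at about 9.6 s on the robot clock; sign-off gave no verdict. With the fingers open I pushed the drum up the runners at about 60 mm/s. I slowed to about 36 mm/s over the crest, and the spindle dropped into the notches. I then backed off and moved the hand well clear.

- **Roller:** the last pictures show the spindle against both end stops and the roller lying square. The predicted home points matched the right handle end in the top view and the left one in the side view, to within a few millimetres. The gripper hid the right end in the side view, and the left end lay outside the last top crop.
- **Bystanders:** the tin, block and knife had not moved in the last pictures. I did not look at the brush jar, glass, pencil box or brayer in detail afterwards, but the hand passed nowhere near them.
- **Forces:** the wrist force readings I took stayed at about 2 N or less. On the upper slope they were within the sensor noise, so the picture just below the crest is my evidence that the fingers were still on the drum.

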